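# Hold down a brittle seal cast for examination

## Task

Take the oblong plaster seal cast from the grey board and lay it face up in the middle of the examination stand's cork pad, its long side running under the length of the lever, then swing the stand's hinged lever fully shut so that its foot holds the cast down. The cast is old and brittle: grip it as lightly as the gripper allows (never above 30 N), lower it onto the pad without dropping or pressing it, and leave the other casts, the beaker and the brush where they are.

Things in the scene. Friction and masses are not known exactly. Their poses are not given: they have to be found in the camera images.
- oblong_cast: The brittle cast to be held down: white plaster tablet with rounded ends, 66 mm long (its x axis), 40 mm wide (y axis; flat parallel sides 26 mm long), 14 mm thick, about 45 g, raised border on its upper face. Lies face up. Origin at the centre of its underside, z up. A grip above about 35 N, a push above 35 N against the stand or a drop of 10 mm cracks it.
- round_cast: Another cast, to be left alone: white plaster disc, 44 mm diameter, 14 mm thick. Origin at the centre of its underside.
- square_cast: Another cast, to be left alone: white plaster square, 42 x 42 mm, 14 mm thick. Origin at the centre of its underside.
- board: Fixed flat grey board, 130 mm (x) by 280 mm (y), upper face 10 mm above the table; the three casts lie on it in a row along its y axis, 85 mm apart, in any order, each turned by its own angle, the oblong one roughly lengthwise. Origin at the centre of its underside.
- stand: Fixed examination stand: grey steel base 90 mm wide (y), from x = -55 to +95 mm, 22 mm high; on it a cork pad 90 mm (x) by 64 mm (y), upper face 28 mm above the table. Two steel hinge ears at x = +75 mm, 37 mm over their outsides, reach 70 mm above the table. Origin on the table under the pad's centre; x points from the pad to the hinge, z up.
- pad_centre (a point): Centre of the cork pad's upper face, 28 mm above the table; axes as the stand's.
- clamp_lever (a joint): Angle of the stand's hinged steel lever (rad): 0 fully shut (lever level over the pad, against its stop, pointing to the stand's -x), about 1.57 upright, 2.0 leaning back at its open stop. Starts open. The hinge is stiff: the lever stays where it is left; about 1.5 to 3 N at the handle moves it.
- lever_hinge (a point): Point on the lever's hinge axis (the axis runs along the stand's y): 75 mm behind the pad's centre, 60 mm above the table; axes as the stand's.
- lever_handle (a point): Centre of the lever's black cross handle: a round bar 16 mm thick and 36 mm long along the stand's y, at the free end of the lever, 125 mm from the hinge axis. The rest of the lever is a flat bar 14 mm wide and 8 mm thick.
- foot: Sprung round rubber foot, 16 mm diameter, under the lever 75 mm from the hinge axis; origin at the centre of its face, 21 mm below the lever's centre line. With the lever shut it stands over the pad's centre and yields 3 mm on the cast's top, pressing with about 1 to 1.5 N. Spring travel 9 mm.
- beaker: Small glass beaker, 72 mm across, 90 mm high, standing at the far side; to be left alone. Origin at the centre of its underside.
- brush: Wooden-handled brush, 170 mm long, lying at the outer left side; to be left alone.
There are look-alikes about, which are no part of the job. What is shaped like the oblong_cast but purple is not meant. Of the things like the stand, leave any that is orange; of the rest the smaller one is meant.

How it is judged (in metres and radians):
On the way, in this order (a step that is already met when the one before it is completed fails the run):
1. the oblong cast lies on the cork pad, let go (horizontal distance between oblong_cast and pad_centre below 0.011 m and z of oblong_cast in the frame of stand below 0.031 m and contact force between the fingers and oblong_cast below 0.05 N and value of joint clamp_lever above 0.5 rad), for 0.2 s.
2. the lever is swung shut (value of joint clamp_lever below 0.03 rad), for 0.2 s.
At the end, for the whole second after the job is handed in: The oblong cast lies flat and face up on the cork pad, its centre within 11 mm of the pad's centre and its long axis within 0.2 rad of the stand's x axis, at rest; the lever is shut (within 0.03 rad of its stop) and its foot presses on the cast (horizontal distance between oblong_cast and pad_centre below 0.011 m and angle between the x axis of oblong_cast and the x axis of stand, either way round below 0.2 rad and angle between oblong_cast's own z axis and vertical below 0.06 rad and z of oblong_cast in the frame of stand below 0.031 m and value of joint clamp_lever below 0.03 rad and contact force between foot and oblong_cast above 0.2 N and linear speed of oblong_cast below 0.02 m/s); the robot touches nothing.
It fails at once if the oblong cast is squeezed too hard (both fingers together above 75 N, that is about 37 N each) (contact force between the fingers and oblong_cast above 75 N).
It fails at once if the oblong cast is pressed hard against the stand (contact force between stand and oblong_cast above 40 N).
It fails at once if the oblong cast is dropped (falls free of the fingers from more than about 8 mm) (linear speed of oblong_cast above 0.4 m/s and contact force between the fingers and oblong_cast below 0.05 N).
It fails at once if another cast is moved by more than 15 mm (distance of any of round_cast, square_cast from where it was at the start of the episode above 0.015 m).
It fails at once if the beaker or the brush is moved by more than 25 mm (distance of any of beaker, brush from where it was at the start of the episode above 0.025 m).
It also fails if it takes over 59 s, if anything falls off the work surface, if the arm or the gripper's body presses on something with over 40 N, if the wrist force passes 120 N, or if a joint passes its speed limit or range.

## Robot

A 6-joint arm with a two-finger parallel gripper is mounted at the origin on the work surface. World frame = base frame: x ahead of the robot, y to its left, z up, the work surface at z = 0. Lengths are in m, angles in degrees, forces in N, time in s.
With the tool pointing down it reaches from about 0.3 to 1 m from the base axis. Payload 5.1 kg.
Tool frame: the origin (TCP) lies at the very end of the fingers, on their centre line; the grasp point (between the pads) lies 19 mm behind it; z points along the fingers, y is the line along which they close (so a half turn about z gives the same grasp; the last joint's range is limited). The gripper opens to 95 mm and grips with 3 to 60 N. Pads are 20 mm wide; open, the fingers measure 119 mm over their backs; the gripper's body (75 mm by 180 mm) begins 59 mm behind the grasp point.
Start: joints at [69.064, 7.093, 94.555, -0, 78.352, -4.733], TCP at [0.181, 0.624, 0.215] pointing down, gripper open.
Joint ranges: [-149.61, 149.61], [-58.7, 133.49], [1.44, 155.28], [-77.14, 257.14], [18.33, 153.61], [-166.67, 166.67]. Speed limits (degrees/s): [147.25, 147.25, 180, 180, 180, 180].

## Interface

Orientations are given as [roll, pitch, yaw] about the fixed x, y, z axes, in that order (R = Rz(yaw) Ry(pitch) Rx(roll)).
In Python, from station import bot gives the robot as it stands. The module is installed in compiled form; this text tells all that it offers.
- The arm moves only by the tool apply_moves, never from a script. Its argument "rows" is a list of rows, each an object with "travel": the shift along the tool's x, y, z in units of 30 mm (1.0 is 30 mm), a list of three; "dr": the turn, a rotation vector about the tool's x, y, z in units of 5 degrees (1.0 is 5 degrees), a list of three. In form: [{"travel": [x, y, z], "dr": [ax, ay, az]}, ...]. A call has 1 to 5 rows; each row is the pose to reach, as a shift and turn from the pose commanded when the call began, along the tool's axes at that moment; what a row does not reach only later rows make up. A row lasts 1/8 s, in which the tool goes at most 62.5 mm and 10.7 degrees, less where a joint would pass 70% of its speed; a pose out of reach is approached as far as the arm can. A call with a gripper value outside its range is refused whole. "grip" is the finger opening in mm, from 0 to 95.1, set as the call begins (left out, the last holds). The fingers move at their own pace and stop on an object; the grip force is fixed at half the most. Time passes only in rows, so rows that repeat a pose let the fingers close. It gives the time, the measured TCP pose, the force, the opening and the grip force at its end, in the units of the state.
- bot.state(): the state, without advancing time (a new reading comes with each control period).
- bot.get_image(name): name is "scene" or "top" or "wrist"; returns a dict with "image" (400x640x3 uint8, red, green, blue), "fx", "fy", "cx", "cy" (pixels), "dist" ([k1, k2, p1, p2, k3] as OpenCV has them; the pictures are not rectified), "eye" and "rotation" of the camera in the world. Camera axes: x right, y down, z forward; pixel columns grow to the right and rows downward; lengths in m; the calibration is good to about 2 mm. A picture is of the moment at which its call begins. There is no depth.
- bot.close_job(): hands the job in; it is judged then, once.
The state is a dict: "time": time; "joint_pos": joint angles; "joint_vel": joint speeds; "tau": joint torques, N m; "ee_pos": TCP position; "tcp_rot": TCP orientation; "force": force on the tool from outside, world axes, zero at the start; "torque": the same for the moment, N m; "opening": finger opening in m; "finger_force": force on a finger pad.
Only numpy, scipy, OpenCV 4.12 (cv2) and the standard library are available. Lean on these libraries where they do the work, as an engineer would, in place of code of your own. Each camera call takes 0.05 s, during which the arm holds its last target. There are 200 camera calls.

## Working session

There is one attempt and no reset: what is moved stays moved. The work goes in short steps, Python scripts to look and compute and a tool call to move; the robot and the scene stay as the last step left them, time stands still between calls to the robot, and variables do not carry over. Pictures are saved under pics/ and viewed, at most 11 in all, crops included, and the job is handed in when it is done.

Besides the shell and the picture viewer there is one more tool, called after "Emit:" in YAML: its name, and indented under it one key for each argument. apply_moves: Moves the arm, as the interface text tells. Its arguments: {"type":"object","properties":{"rows":{"type":"array","items":{"type":"object","properties":{"travel":{"type":"array","items":{"type":"number"}},"dr":{"type":"array","items":{"type":"number"}}}}},"grip":{"type":"number"}},"required":["rows"]}

```bash
mkdir -p pics; cat > h.py <<'E'
import numpy as np, cv2, pickle
from station import bot
from scipy.spatial.transform import Rotation as R
def snap(n,tag):
    d=bot.get_image(n); cv2.imwrite(f'pics/{tag}.png',d['image'][:,:,::-1]); pickle.dump(d,open(f'pics/{tag}.pkl','wb')); return d
def ray(tag,uv):
    d=pickle.load(open(f'pics/{tag}.pkl','rb'))
    K=np.array([[d['fx'],0,d['cx']],[0,d['fy'],d['cy']],[0,0,1]])
    p=cv2.undistortPoints(np.array([[uv]],float),K,np.array(d['dist'],float))[0,0]
    v=np.array(d['rotation'])@[p[0],p[1],1]; return np.array(d['eye']),v/np.linalg.norm(v)
def plane(tag,uv,z):
    e,v=ray(tag,uv); return e+v*(z-e[2])/v[2]
def tri(*obs):
    A=np.zeros((3,3));b=np.zeros(3)
    for t,uv in obs:
        e,v=ray(t,uv);P=np.eye(3)-np.outer(v,v);A+=P;b+=P@e
    x=np.linalg.solve(A,b); return x,[float(np.linalg.norm((np.eye(3)-np.outer(ray(t,u)[1],ray(t,u)[1]))@(x-ray(t,u)[0]))) for t,u in obs]
E
python3 - <<'E'
from h import *
for n in('scene','top'):
    d=snap(n,n+'0'); print(n,np.round(d['eye'],3),np.round(d['rotation'],2).tolist(),d['fx'])
print(bot.state())
E
```

```text
scene [1.346 0.094 1.19 ] [-143.37, 0.48, 96.6] 420.1958257272991
top [0.408 0.027 1.077] [-172.01, -0.53, -88.9] 400.4729478165534
{'time': 0.1, 'joint_pos': array([ 6.90642110e+01,  7.13039556e+00,  9.46257128e+01,  1.60021846e-03,
        7.83518117e+01, -4.73273625e+00]), 'joint_vel': array([ 0.05335672, -0.14386443, -0.15019892,  0.08936228,  0.02830538,
       -0.16927297]), 'tau': array([ 3.78859950e-04, -4.18879259e+01, -3.61095643e+01,  7.75813870e-02,
        4.61543282e-02, -9.53842027e-05]), 'ee_pos': array([0.18119165, 0.62363348, 0.2135084 ]), 'tcp_rot': array([-1.79892577e+02, -1.04655604e-02,  1.63796613e+02]), 'force': array([-0.35921757, -0.29445711, -0.338956  ]), 'torque': array([ 0.01270086, -0.01514617, -0.0175931 ]), 'finger_force': 0.0, 'opening': 0.094780297843128}
```

```bash
sed -i "s/v=np.array(d\['rotation'\])@/v=R.from_euler('xyz',d['rotation'],degrees=True).as_matrix()@/" h.py
```

```text
(no output)
```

View pics/top0.png

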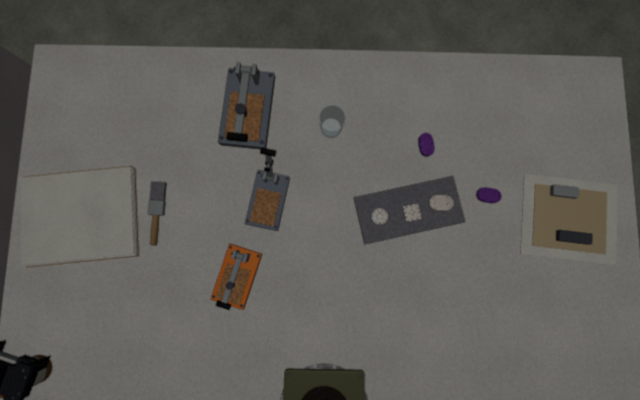

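View pics/scene0.png

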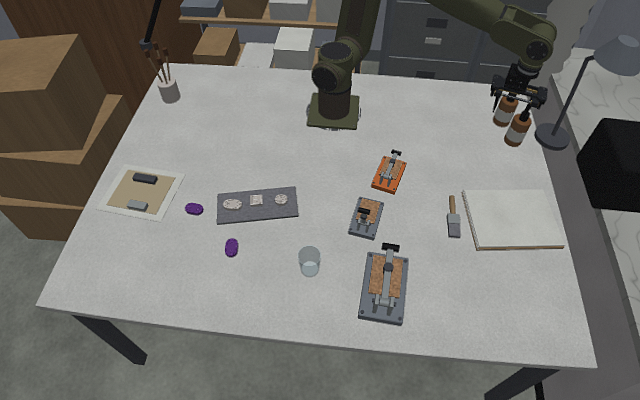

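The top view shows the target, the small grey stand with its lever open, at about (268,198), hinge end (270,176) and handle (268,152). The oblong cast is at about (441,202), with the square at (412,212) and the round at (380,216). In the scene view the cast is at (232,204) and the stand at (366,217). I'll enlarge both.

```bash
python3 - <<'E'
from h import *
t=cv2.imread('pics/top0.png');s=cv2.imread('pics/scene0.png')
f=lambda im,x,y,w,h,k:cv2.convertScaleAbs(cv2.resize(im[y:y+h,x:x+w],None,fx=k,fy=k,interpolation=cv2.INTER_CUBIC),alpha=1.5)
cv2.imwrite('pics/c1.png',np.vstack([np.hstack([f(t,230,140,66,50,6),f(t,400,175,66,50,6)]),np.hstack([f(s,335,190,66,50,6),f(s,210,180,66,50,6)])]))
cast=plane('top0',(441,202),.024);print('cast',cast, 'stand', plane('top0',(266.5,208),.028), plane('top0',(268,198),.022))
E
```

```text
cast [ 0.53513131 -0.3037779   0.024     ] stand [0.50950145 0.15794502 0.028     ] [0.53677473 0.15571573 0.022     ]
```

View pics/c1.png

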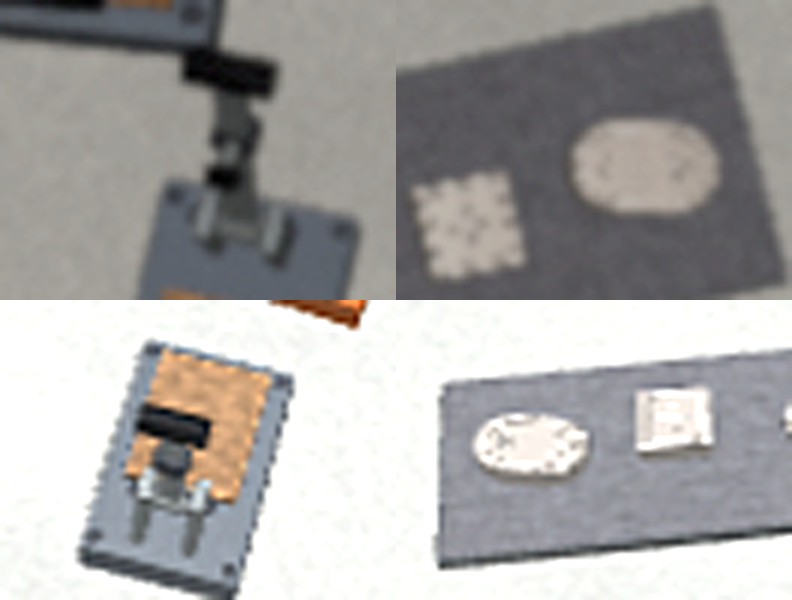

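The crop shows the cast at top about (441.5,202.5), long axis near image-horizontal. The stand's hinge is at about (270,179) and its handle at (268.5,152). Next I get the wrist camera offset and a move helper.

```bash
cat >> h.py <<'E'
def go(pos,yaw,roll=180,pitch=0,c=None):
    "travel/dr units from measured (or given) pose to the target"
    s=bot.state(); p,r=(s['ee_pos'],s['tcp_rot']) if c is None else c
    R0=R.from_euler('xyz',r,degrees=True); R1=R.from_euler('xyz',[roll,pitch,yaw],degrees=True)
    tr=R0.inv().apply(np.array(pos)-p)/.03; dr=np.degrees((R0.inv()*R1).as_rotvec())/5
    n=max(np.linalg.norm(tr)*30/62.5,np.linalg.norm(dr)*5/10.7)
    print('travel',np.round(tr,3).tolist(),'dr',np.round(dr,3).tolist(),'rows>=%.1f'%n)
E
python3 - <<'E'
from h import *
d=snap('wrist','w0');s=bot.state()
R0=R.from_euler('xyz',s['tcp_rot'],degrees=True)
print('cam in tool',R0.inv().apply(np.array(d['eye'])-s['ee_pos']),(R0.inv()*R.from_euler('xyz',d['rotation'],degrees=True)).as_rotvec(degrees=True),d['fx'])
# stand dir estimate
h=plane('top0',(270,179),.06);b=plane('top0',(266.5,208),.028);print(h,b,np.degrees(np.arctan2(*(h-b)[[1,0]])))
# cast axis: ends in the crop
a=plane('top0',(400+(572-396)/6,175+163/6),.024);c=plane('top0',(400+(720-396)/6,175+168/6),.024);print(a,c,(a+c)/2,np.degrees(np.arctan2(*(c-a)[[1,0]])))
E
```

```text
cam in tool [ 0.07108385 -0.00084237 -0.16894875] [-11.72891676 -11.7541051   89.47466475] 312.91230603929006
[0.58148709 0.14775266 0.06      ] [0.50950145 0.15794502 0.028     ] -8.058870342368584
[ 0.5340629 -0.2726252  0.024    ] [ 0.5331495  -0.33845719  0.024     ] [ 0.5336062 -0.3055412  0.024    ] -90.79491163122285
```

```bash
python3 - <<'E'
from h import *
print(R.from_rotvec([-11.72891676,-11.7541051,89.47466475],degrees=True).as_matrix().round(3).tolist())
go([.50,.158,.23],170)
E
```

```text
[[-0.001, -0.966, -0.258], [1.0, -0.001, -0.0], [0.0, -0.258, 0.966]]
travel [-14.535, -11.943, -0.526] dr [-0.019, -0.002, -1.24] rows>=9.0
```

Emit:
apply_moves:
  rows:
    - {"travel": [-1.8, -1.5, -0.5], "dr": [0, 0, -0.2]}
    - {"travel": [-3.6, -3, -0.5], "dr": [0, 0, -0.4]}
    - {"travel": [-5.4, -4.5, -0.5], "dr": [0, 0, -0.6]}
    - {"travel": [-7, -5.8, -0.5], "dr": [0, 0, -0.8]}
    - {"travel": [-8.5, -7, -0.5], "dr": [0, 0, -1]}

```text
time: 0.78
ee_pos: [0.3573, 0.3653, 0.2295]
tcp_rot: [180.0, 0.0, 168.9]
force: [0.7, 0.1, 0.5]
opening: 0.095
finger_force: 0.0
```

Emit:
apply_moves:
  rows:
    - {"travel": [-1.5, -1.2, 0], "dr": [0, 0, -0.2]}
    - {"travel": [-3, -2.4, 0], "dr": [0, 0, -0.2]}
    - {"travel": [-4.5, -3.7, 0], "dr": [0, 0, -0.2]}
    - {"travel": [-6, -4.9, 0], "dr": [0, 0, -0.2]}
    - {"travel": [-6, -4.9, 0], "dr": [0, 0, -0.2]}

```text
time: 1.4
ee_pos: [0.5062, 0.1852, 0.2292]
tcp_rot: [-180.0, -0.0, 169.5]
force: [-0.6, -0.0, 0.6]
opening: 0.0951
finger_force: 0.0
```

```bash
python3 - <<'E'
from h import *
s=bot.state();print(s['time'],s['ee_pos'],s['tcp_rot'])
snap('wrist','w1')
im=cv2.imread('pics/w1.png');cv2.imwrite('pics/w1v.png',cv2.convertScaleAbs(cv2.resize(im,(800,500),interpolation=cv2.INTER_CUBIC),alpha=1.4))
E
```

```text
1.4 [0.50616724 0.18516396 0.2292139 ] [-1.79962228e+02 -2.63576218e-02  1.69483962e+02]
```

View pics/w1v.png

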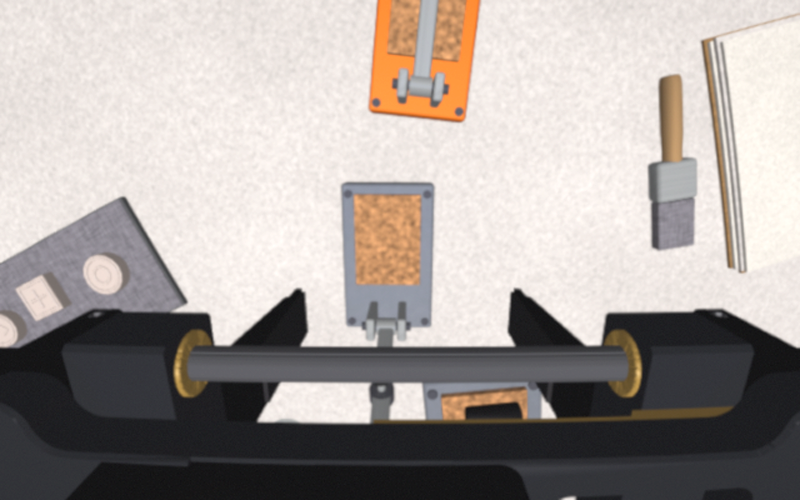

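The wrist view (800 px wide) shows pad corners at (354,194), (420,195), (422,285) and (355,286), and hinge ears at about (370,322) and (402,322). The lever goes back along the stand axis. I'll take a second, lower view, displaced, to triangulate.

```bash
python3 - <<'E'
from h import *
c=[plane('w1',(u*.8,v*.8),.028) for u,v in[(354,194),(420,195),(422,285),(355,286)]]
for p in c:print(p)
m=sum(c)/4;d=(c[2]+c[3]-c[0]-c[1]);print(m,np.linalg.norm(d)/2,np.linalg.norm(c[1]-c[0]),np.degrees(np.arctan2(d[1],d[0])))
go([.47,.10,.17],170)
E
```

```text
[0.46447587 0.1407234  0.028     ]
[0.47683978 0.20169078 0.028     ]
[0.56531225 0.18800033 0.028     ]
[0.55411319 0.12183681 0.028     ]
[0.51518527 0.16306283 0.028     ] 0.0905322660293762 0.06220842098169748 -10.365072722598866
travel [0.625, -3.053, 1.972] dr [-0.002, -0.015, -0.079] rows>=1.8
```

Emit:
apply_moves:
  rows:
    - {"travel": [0.4, -1.6, 1], "dr": [0, 0, 0]}
    - {"travel": [0.6, -3, 2], "dr": [0, 0, 0]}
    - {"travel": [0.6, -3, 2], "dr": [0, 0, 0]}

```text
time: 1.82
ee_pos: [0.4675, 0.1021, 0.1662]
tcp_rot: [-179.9, -0.4, 169.7]
force: [0.3, 0.8, 0.8]
opening: 0.095
finger_force: 0.0
```

```bash
python3 - <<'E'
from h import *
s=bot.state();print(s['time'],s['ee_pos'],s['tcp_rot'])
snap('wrist','w2')
im=cv2.imread('pics/w2.png');cv2.imwrite('pics/w2v.png',cv2.convertScaleAbs(cv2.resize(im,(800,500),interpolation=cv2.INTER_CUBIC),alpha=1.4))
go([.47,-.306,.23],89)
E
```

```text
1.825 [0.46749615 0.10210188 0.16618288] [-179.91446646   -0.35124826  169.7330831 ]
travel [-2.433, -13.416, -2.06] dr [-0.02, -0.023, 16.157] rows>=7.6
```

View pics/w2v.png

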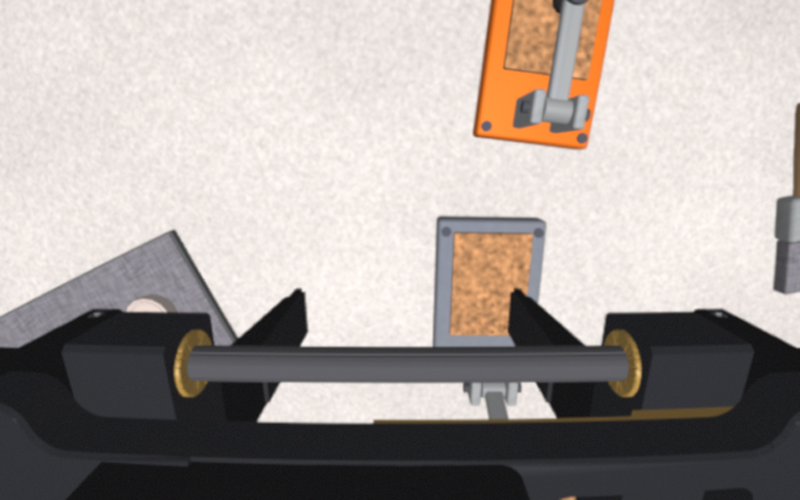

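The second view shows pad corners at (453,232), (531,234) and (449,335). I triangulate these and move on to the cast.

```bash
python3 - <<'E'
from h import *
for a,b in[((354,194),(453,232)),((420,195),(531,234)),((355,286),(449,335))]:
    print(tri(('w1',(a[0]*.8,a[1]*.8)),('w2',(b[0]*.8,b[1]*.8))), plane('w2',(b[0]*.8,b[1]*.8),.028))
go([.534,-.36,.19],89)
E
```

```text
(array([0.46532227, 0.13946571, 0.02100001]), [0.00035934508119126975, 0.00035934508119127984]) [0.46414371 0.13872518 0.028     ]
(array([0.47748786, 0.20158199, 0.02464413]), [0.00031485801960210976, 0.00031485801960215166]) [0.47691463 0.20049699 0.028     ]
(array([0.55446468, 0.12167415, 0.02545481]), [0.0005439567551243871, 0.0005439567551243794]) [0.55269386 0.12191999 0.028     ]
travel [-4.855, -14.81, -0.733] dr [-0.02, -0.023, 16.157] rows>=7.6
```

Emit:
apply_moves:
  rows:
    - {"travel": [-0.6, -1.9, -0.7], "dr": [0, 0, 2]}
    - {"travel": [-1.2, -3.7, -0.7], "dr": [0, 0, 4]}
    - {"travel": [-1.8, -5.5, -0.7], "dr": [0, 0, 6]}
    - {"travel": [-2.4, -7.3, -0.7], "dr": [0, 0, 8]}
    - {"travel": [-3, -9.2, -0.7], "dr": [0, 0, 10]}

```text
time: 2.5
ee_pos: [0.5128, -0.1854, 0.1927]
tcp_rot: [179.8, 0.1, 119.6]
force: [1.1, 1.2, -0.3]
opening: 0.0948
finger_force: 0.0
```

```bash
python3 - <<'E'
from h import *
go([.534,-.36,.19],89)
E
```

```text
travel [-5.408, -2.262, 0.097] dr [0.038, 0.018, 6.123] rows>=2.9
```

Emit:
apply_moves:
  rows:
    - {"travel": [-1.6, -0.7, 0], "dr": [0, 0, 2]}
    - {"travel": [-3.3, -1.4, 0], "dr": [0, 0, 4]}
    - {"travel": [-5, -2.1, 0], "dr": [0, 0, 6]}
    - {"travel": [-5, -2.1, 0], "dr": [0, 0, 6]}

```text
time: 3.0
ee_pos: [0.5326, -0.3485, 0.1918]
tcp_rot: [179.9, 0.1, 89.7]
force: [-0.2, 0.2, -0.4]
opening: 0.0952
finger_force: 0.0
```

```bash
python3 - <<'E'
from h import *
s=bot.state();print(s['time'],s['ee_pos'],s['tcp_rot'])
snap('wrist','w3')
im=cv2.imread('pics/w3.png');cv2.imwrite('pics/w3v.png',cv2.convertScaleAbs(cv2.resize(im,(800,500),interpolation=cv2.INTER_CUBIC),alpha=1.1))
E
```

```text
3.0 [ 0.53256507 -0.34853709  0.19177737] [1.79884643e+02 7.17789371e-02 8.97050492e+01]
```

View pics/w3v.png

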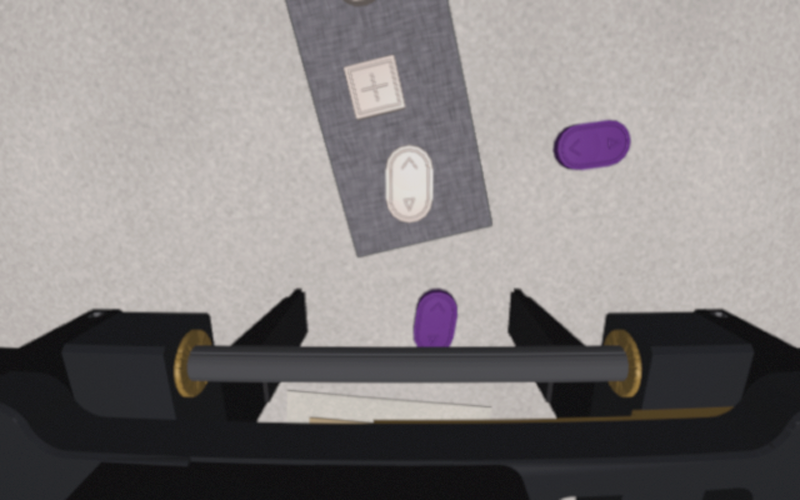

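The cast is at (409,184), long axis nearly vertical in the image, ends at (409,146) and (409,222). I'll segment it in both views and triangulate.

```bash
python3 - <<'E'
from h import *
def seg(tag,box,thr):
    x,y,w,h=box; g=cv2.cvtColor(cv2.imread(f'pics/{tag}.png'),cv2.COLOR_BGR2GRAY)[y:y+h,x:x+w]
    t,m=cv2.threshold(g,0,255,cv2.THRESH_OTSU)
    c=max(cv2.findContours(m,0,1)[0],key=cv2.contourArea); r=cv2.minAreaRect(c); M=cv2.moments(c)
    return (M['m10']/M['m00']+x,M['m01']/M['m00']+y),r,c[:,0]+[x,y]
w,rw,cw=seg('w3',(300,108,58,75),0);t,rt,_=seg('top0',(426,190,30,24),0);s,rs,_=seg('scene0',(217,193,30,22),0)
print(w,rw,t,rt,s,rs); print(tri(('w3',w),('top0',t)),tri(('w3',w),('top0',t),('scene0',s)))
P=np.array([plane('w3',p,.024)[:2] for p in cw],np.float32);r=cv2.minAreaRect(P*1000);print('cast on z=.024',r, cv2.fitLine(P,2,0,.01,.01).ravel())
b=cv2.boxPoints(r);e=[b[1]-b[0],b[2]-b[1]];e=max(e,key=np.linalg.norm);print(np.degrees(np.arctan2(e[1],e[0])))
E
```

```text
(327.0846449807625, 146.48714585519411) ((27.0, 38.5), (61.0, 38.0), 90.0) (441.16424242424245, 202.11333333333334) ((15.5, 12.0), (14.0, 23.0), 90.0) (231.6800535475234, 203.44310575635876) ((15.0, 10.5), (9.0, 18.0), 90.0)
(array([ 0.53507095, -0.30326481,  0.02621566]), [0.0005585672903330947, 0.0005585672903330554]) (array([ 0.53538544, -0.3043694 ,  0.02427831]), [0.001211656752809528, 0.0006166473807168086, 0.0014616528865576176])
cast on z=.024 ((535.5147094726562, -303.9084167480469), (40.397525787353516, 64.3068618774414), 0.5524073243141174) [ 0.00302274  0.9999954   0.5355608  -0.3035289 ]
-89.447586
```

```bash
python3 - <<'E'
from h import *
go([.5353,-.304,.06],90.2);go([.5353,-.304,.012],90.2)
E
```

```text
travel [1.424, 0.09, 4.386] dr [0.016, 0.002, -0.07] rows>=2.2
travel [1.424, 0.088, 5.986] dr [0.016, 0.002, -0.07] rows>=3.0
```

Emit:
apply_moves:
  rows:
    - {"travel": [0.7, 0, 1.2], "dr": [0, 0, 0]}
    - {"travel": [1.42, 0.09, 2.7], "dr": [0, 0, -0.1]}
    - {"travel": [1.42, 0.09, 4.2], "dr": [0, 0, -0.1]}
    - {"travel": [1.42, 0.09, 4.7], "dr": [0, 0, -0.1]}
    - {"travel": [1.42, 0.09, 4.7], "dr": [0, 0, -0.1]}
  grip: 60

```text
time: 3.68
ee_pos: [0.5338, -0.3026, 0.0497]
tcp_rot: [-180.0, -0.0, 90.4]
force: [-0.3, -0.2, 0.4]
opening: 0.0604
finger_force: 0.0
```

```bash
python3 - <<'E'
from h import *
go([.5353,-.304,.012],90.2);s=bot.state();print(s['ee_pos'],s['joint_vel'].round(2))
E
```

```text
travel [-0.047, 0.05, 1.256] dr [-0.007, -0.008, 0.041] rows>=0.6
[ 0.53380117 -0.30263994  0.04968418] [-0.61 -1.53 -2.43 -0.13  0.12  0.04]
```

Emit:
apply_moves:
  rows:
    - {"travel": [-0.03, 0.04, 0.6], "dr": [0, 0, 0]}
    - {"travel": [-0.03, 0.04, 1.1], "dr": [0, 0, 0]}
    - {"travel": [-0.03, 0.04, 1.22], "dr": [0, 0, 0]}
    - {"travel": [-0.03, 0.04, 1.22], "dr": [0, 0, 0]}

```text
time: 4.18
ee_pos: [0.5343, -0.3048, 0.0126]
tcp_rot: [-180.0, -0.0, 90.3]
force: [0.8, -0.6, -0.1]
opening: 0.06
finger_force: 0.0
```

Emit:
apply_moves:
  rows:
    - {"travel": [0, 0, 0], "dr": [0, 0, 0]}
    - {"travel": [0, 0, 0], "dr": [0, 0, 0]}
    - {"travel": [0, 0, 0], "dr": [0, 0, 0]}
    - {"travel": [0, 0, 0], "dr": [0, 0, 0]}
  grip: 41.5

```text
time: 4.68
ee_pos: [0.5347, -0.3049, 0.0133]
tcp_rot: [180.0, 0.0, 90.3]
force: [-0.5, -0.1, -0.9]
opening: 0.0416
finger_force: 0.0
```

Emit:
apply_moves:
  rows:
    - {"travel": [0, 0, 0], "dr": [0, 0, 0]}
    - {"travel": [0, 0, 0], "dr": [0, 0, 0]}
    - {"travel": [0, 0, 0], "dr": [0, 0, 0]}
  grip: 39

```text
time: 5.05
ee_pos: [0.5346, -0.3048, 0.0131]
tcp_rot: [-180.0, 0.0, 90.3]
force: [-0.7, 0.6, 0.1]
opening: 0.0393
finger_force: 30.0
```

Emit:
apply_moves:
  rows:
    - {"travel": [0, 0, -0.3], "dr": [0, 0, 0]}
    - {"travel": [0, 0, -1], "dr": [0, 0, 0]}
    - {"travel": [0, 0, -2.3], "dr": [0, 0, 0]}
    - {"travel": [0, 0, -3.6], "dr": [0, 0, 0]}
    - {"travel": [0, 0, -3.6], "dr": [0, 0, 0]}

```text
time: 5.68
ee_pos: [0.5375, -0.3067, 0.1275]
tcp_rot: [179.5, 0.3, 90.3]
force: [0.4, 0.1, 0.3]
opening: 0.04
finger_force: 30.0
```

```bash
python3 - <<'E'
from h import *
s=bot.state();print(s['ee_pos'],s['opening'],s['finger_force']);go([.515,.163,.12],169.6)
E
```

```text
[ 0.53751779 -0.30674021  0.12751071] 0.03998668248517031 29.95857322588563
travel [15.663, -0.67, 0.151] dr [0.035, 0.126, -15.86] rows>=7.5
```

Emit:
apply_moves:
  rows:
    - {"travel": [0.8, 0, 0], "dr": [0, 0, -0.8]}
    - {"travel": [2.4, 0, 0], "dr": [0, 0, -2.4]}
    - {"travel": [4, -0.1, 0], "dr": [0, 0, -4]}
    - {"travel": [5.6, -0.2, 0], "dr": [0, 0, -5.6]}
    - {"travel": [7.2, -0.3, 0], "dr": [0, 0, -7.2]}

```text
time: 6.3
ee_pos: [0.5226, -0.0859, 0.1192]
tcp_rot: [-179.9, -0.2, 126.7]
force: [0.5, -0.2, -0.0]
opening: 0.0395
finger_force: 30.0
```

```bash
python3 - <<'E'
from h import *
s=bot.state();print(s['ee_pos'],s['opening'],s['finger_force']);go([.515,.163,.12],169.6)
E
```

```text
[ 0.52255878 -0.08590181  0.11918544] 0.039470411910317915 29.957206416875124
travel [6.804, 4.755, -0.015] dr [-0.006, -0.04, -8.582] rows>=4.0
```

Emit:
apply_moves:
  rows:
    - {"travel": [1.5, 1, 0], "dr": [0, 0, -1.9]}
    - {"travel": [3, 2, 0], "dr": [0, 0, -3.8]}
    - {"travel": [4.5, 3, 0], "dr": [0, 0, -5.7]}
    - {"travel": [6, 4, 0], "dr": [0, 0, -7.5]}
    - {"travel": [6.3, 4.4, 0], "dr": [0, 0, -8.3]}

```text
time: 6.92
ee_pos: [0.5162, 0.1451, 0.1191]
tcp_rot: [-180.0, -0.2, 168.3]
force: [0.7, 0.3, 0.7]
opening: 0.0396
finger_force: 30.0
```

Emit:
apply_moves:
  rows:
    - {"travel": [0, 0, 0], "dr": [0, 0, 0]}
    - {"travel": [0, 0, 0], "dr": [0, 0, 0]}

```text
time: 7.18
ee_pos: [0.5179, 0.1413, 0.12]
tcp_rot: [-179.9, -0.1, 167.8]
force: [-1.2, 0.0, -0.3]
opening: 0.0394
finger_force: 30.0
```

```bash
python3 - <<'E'
from h import *
s=bot.state();print(s['ee_pos'],s['opening'],s['finger_force']);go([.515,.163,.05],169.6)
snap('wrist','w4')
im=cv2.imread('pics/w4.png');cv2.imwrite('pics/w4v.png',cv2.convertScaleAbs(cv2.resize(im,(800,500),interpolation=cv2.INTER_CUBIC),alpha=1.1))
E
```

```text
[0.51786115 0.14133207 0.11995776] 0.039385763595841346 29.958685766905546
travel [0.241, 0.688, 2.332] dr [-0.011, -0.023, -0.364] rows>=1.2
```

View pics/w4v.png

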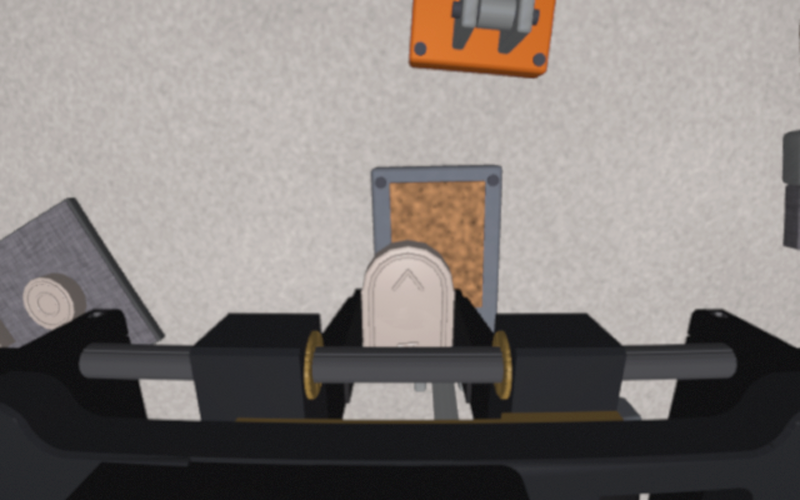

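The cast is held level, with its front end at (408,243). The pad's front corners are at (390,181) and (485,182). I check the in-grip offset next.

```bash
python3 - <<'E'
from h import *
s=bot.state();R0=R.from_euler('xyz',s['tcp_rot'],degrees=True)
print(s['ee_pos'],R0.inv().apply(plane('w4',(408*.8,243*.8),.131)-s['ee_pos'])*1000)
print(plane('w4',(390*.8,181*.8),.028),plane('w4',(485*.8,182*.8),.028))
E
```

```text
[0.51818124 0.14101419 0.12025204] [ 34.84840777  -0.37769809 -10.69675892]
[0.46372909 0.14041776 0.028     ] [0.47756922 0.20160177 0.028     ]
```

```bash
python3 - <<'E'
from h import *
go([.5162,.1628,.05],169.6)
E
```

```text
travel [0.215, 0.697, 2.342] dr [-0.008, -0.017, -0.372] rows>=1.2
```

Emit:
apply_moves:
  rows:
    - {"travel": [0.1, 0.35, 0.1], "dr": [0, 0, -0.2]}
    - {"travel": [0.22, 0.7, 0.7], "dr": [0, 0, -0.37]}
    - {"travel": [0.22, 0.7, 1.7], "dr": [0, 0, -0.37]}
    - {"travel": [0.22, 0.7, 2.3], "dr": [0, 0, -0.37]}
    - {"travel": [0.22, 0.7, 2.3], "dr": [0, 0, -0.37]}

```text
time: 7.85
ee_pos: [0.5151, 0.1633, 0.0495]
tcp_rot: [-179.9, -0.3, 169.7]
force: [0.1, 0.5, 0.6]
opening: 0.04
finger_force: 30.0
```

Emit:
apply_moves:
  rows:
    - {"travel": [0, 0, 0], "dr": [0, 0, 0]}
    - {"travel": [0, 0, 0], "dr": [0, 0, 0]}

```text
time: 8.1
ee_pos: [0.518, 0.1637, 0.0533]
tcp_rot: [179.9, 0.1, 169.6]
force: [-0.7, 0.3, -0.3]
opening: 0.0399
finger_force: 30.0
```

```bash
python3 - <<'E'
from h import *
go([.5162,.1628,.033],169.6)
E
```

```text
travel [0.055, -0.042, 0.678] dr [0.01, 0.025, 0.008] rows>=0.3
```

Emit:
apply_moves:
  rows:
    - {"travel": [0.03, -0.03, 0.15], "dr": [0, 0, 0]}
    - {"travel": [0.03, -0.03, 0.3], "dr": [0, 0, 0]}
    - {"travel": [0.03, -0.03, 0.45], "dr": [0, 0, 0]}
    - {"travel": [0.03, -0.03, 0.5], "dr": [0, 0, 0]}
    - {"travel": [0.03, -0.03, 0.5], "dr": [0, 0, 0]}

```text
time: 8.72
ee_pos: [0.5158, 0.1628, 0.0368]
tcp_rot: [-180.0, -0.0, 169.6]
force: [0.7, 0.4, -0.6]
opening: 0.04
finger_force: 30.0
```

Emit:
apply_moves:
  rows:
    - {"travel": [0, 0, 0.03], "dr": [0, 0, 0]}
    - {"travel": [0, 0, 0.06], "dr": [0, 0, 0]}
    - {"travel": [0, 0, 0.06], "dr": [0, 0, 0]}

```text
time: 9.1
ee_pos: [0.5159, 0.1628, 0.0352]
tcp_rot: [-180.0, -0.0, 169.6]
force: [-0.4, -0.7, 0.3]
opening: 0.0398
finger_force: 30.0
```

```bash
python3 - <<'E'
from h import *
go([.5162,.1628,.031],169.6);s=bot.state();print(s['ee_pos'],s['force'],s['joint_vel'].round(2))
E
```

```text
travel [-0.009, 0.001, 0.141] dr [-0.0, -0.0, 0.009] rows>=0.1
[0.5159282  0.16280651 0.0352164 ] [-0.37056112 -0.69739455  0.26232626] [-0.02 -0.14 -0.06  0.06  0.09 -0.01]
```

Emit:
apply_moves:
  rows:
    - {"travel": [0, 0, 0.04], "dr": [0, 0, 0]}
    - {"travel": [0, 0, 0.08], "dr": [0, 0, 0]}
    - {"travel": [0, 0, 0.08], "dr": [0, 0, 0]}

```text
time: 9.48
ee_pos: [0.5158, 0.1628, 0.0327]
tcp_rot: [-180.0, -0.0, 169.6]
force: [0.2, 0.5, -0.3]
opening: 0.0395
finger_force: 30.0
```

Emit:
apply_moves:
  rows:
    - {"travel": [0, 0, 0.03], "dr": [0, 0, 0]}
    - {"travel": [0, 0, 0.03], "dr": [0, 0, 0]}

```text
time: 9.72
ee_pos: [0.5159, 0.1628, 0.0318]
tcp_rot: [-180.0, -0.0, 169.6]
force: [-0.4, -0.3, -0.7]
opening: 0.0397
finger_force: 30.0
```

Emit:
apply_moves:
  rows:
    - {"travel": [0, 0, 0.03], "dr": [0, 0, 0]}
    - {"travel": [0, 0, 0.03], "dr": [0, 0, 0]}

```text
time: 9.98
ee_pos: [0.5161, 0.1628, 0.0311]
tcp_rot: [180.0, 0.0, 169.6]
force: [1.1, -1.6, -1.0]
opening: 0.04
finger_force: 30.0
```

Emit:
apply_moves:
  rows:
    - {"travel": [0, 0, 0.02], "dr": [0, 0, 0]}
    - {"travel": [0, 0, 0.02], "dr": [0, 0, 0]}

```text
time: 10.22
ee_pos: [0.5161, 0.1629, 0.0311]
tcp_rot: [-180.0, -0.0, 169.6]
force: [-2.3, -0.8, 5.5]
opening: 0.0401
finger_force: 30.0
```

Emit:
apply_moves:
  rows:
    - {"travel": [0, 0, 0.02], "dr": [0, 0, 0]}
    - {"travel": [0, 0, 0.02], "dr": [0, 0, 0]}

```text
time: 10.48
ee_pos: [0.5161, 0.1628, 0.0311]
tcp_rot: [-180.0, -0.0, 169.7]
force: [-4.0, -1.4, 9.1]
opening: 0.0397
finger_force: 30.0
```

Emit:
apply_moves:
  rows:
    - {"travel": [0, 0, -0.03], "dr": [0, 0, 0]}
    - {"travel": [0, 0, -0.03], "dr": [0, 0, 0]}

```text
time: 10.72
ee_pos: [0.5161, 0.1629, 0.0311]
tcp_rot: [180.0, 0.0, 169.6]
force: [-1.4, -1.4, 4.3]
opening: 0.0397
finger_force: 30.0
```

Emit:
apply_moves:
  rows:
    - {"travel": [0, 0, 0], "dr": [0, 0, 0]}
    - {"travel": [0, 0, 0], "dr": [0, 0, 0]}
    - {"travel": [0, 0, 0], "dr": [0, 0, 0]}
  grip: 54

```text
time: 11.1
ee_pos: [0.5157, 0.1628, 0.0303]
tcp_rot: [-180.0, -0.0, 169.6]
force: [0.8, 1.1, -1.0]
opening: 0.0537
finger_force: 0.0
```

Emit:
apply_moves:
  rows:
    - {"travel": [0, 0, -0.4], "dr": [0, 0, 0]}
    - {"travel": [0, 0, -1.4], "dr": [0, 0, 0]}
    - {"travel": [0.3, 0, -2.4], "dr": [0, 0, 0]}
    - {"travel": [0.8, 0, -3], "dr": [0, 0, 0]}
    - {"travel": [0.8, 0, -3], "dr": [0, 0, 0]}

```text
time: 11.72
ee_pos: [0.4934, 0.1676, 0.1233]
tcp_rot: [179.9, 0.3, 169.7]
force: [0.6, 0.4, -0.7]
opening: 0.0538
finger_force: 0.0
```

```bash
python3 - <<'E'
from h import *
s=bot.state();print(s['ee_pos'],s['tcp_rot'])
snap('wrist','w5');d=snap('scene','scene5')
im=cv2.imread('pics/w5.png');s=cv2.imread('pics/scene5.png')
cv2.imwrite('pics/c5.png',np.hstack([cv2.resize(im,(480,300)),cv2.resize(s[180:255,330:410],(320,300),interpolation=cv2.INTER_CUBIC)]))
E
```

```text
[0.49338322 0.16760871 0.12327945] [179.89284079   0.25615328 169.68209057]
```

View pics/c5.png

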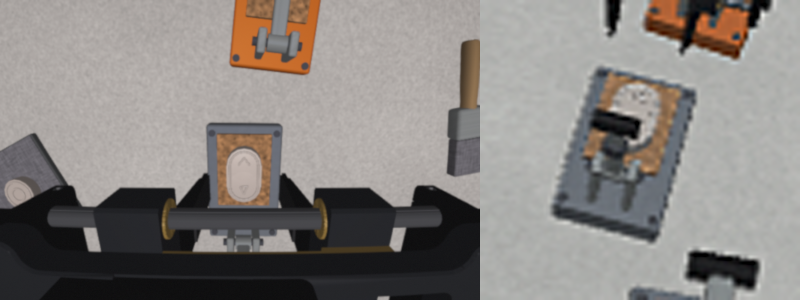

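The cast lies on the pad with ends at (244,148) and (244,202) in the left picture, and pad front corners at (216,135) and (273,135). I check its offset from the pad and plan the lever.

```bash
python3 - <<'E'
from h import *
k=4/3
a=plane('w5',(244*k,148*k),.042);b=plane('w5',(244*k,202*k),.042);print((a+b)/2,np.linalg.norm(a-b),np.degrees(np.arctan2(*(b-a)[[1,0]])))
print(plane('w5',(216*k,135*k),.028),plane('w5',(273*k,135*k),.028))
O=np.array([.515,.163]);u=np.radians(-10.4);X=np.array([np.cos(u),np.sin(u)])
for x,z in[(.05,.26),(.165,.26),(.165,.165)]:
    p=O+X*x;go([*p,z],169.6)
E
```

```text
[0.51507768 0.16239665 0.042     ] 0.06519262978789911 -10.375896244134953
[0.46559491 0.13894108 0.028     ] [0.47732295 0.20301482 0.028     ]
travel [-2.432, -0.0, -4.638] dr [0.002, 0.007, 0.01] rows>=2.5
travel [-6.265, -0.004, -4.636] dr [0.002, 0.007, 0.01] rows>=3.7
travel [-6.263, -0.004, -1.469] dr [0.002, 0.007, 0.01] rows>=3.1
```

Emit:
apply_moves:
  rows:
    - {"travel": [0, 0, -2], "dr": [0, 0, 0]}
    - {"travel": [-0.5, 0, -3.8], "dr": [0, 0, 0]}
    - {"travel": [-2.4, 0, -4.5], "dr": [0, 0, 0]}
    - {"travel": [-4.4, 0, -4.5], "dr": [0, 0, 0]}
    - {"travel": [-6.2, 0, -4.5], "dr": [0, 0, 0]}
  grip: 0

```text
time: 12.45
ee_pos: [0.6774, 0.133, 0.2544]
tcp_rot: [-180.0, -0.1, 169.6]
force: [-0.5, 0.6, 0.3]
opening: 0.0094
finger_force: 0.0
```

Emit:
apply_moves:
  rows:
    - {"travel": [-0.1, 0, 0], "dr": [0, 0, 0]}
    - {"travel": [-0.1, 0, 0.3], "dr": [0, 0, 0]}
    - {"travel": [-0.1, 0, 1.3], "dr": [0, 0, 0]}
    - {"travel": [-0.1, 0, 2.5], "dr": [0, 0, 0]}
    - {"travel": [-0.1, 0, 3.1], "dr": [0, 0, 0]}

```text
time: 13.08
ee_pos: [0.6756, 0.1335, 0.1599]
tcp_rot: [-179.9, -0.2, 169.7]
force: [0.6, -0.3, -0.9]
opening: 0.0004
finger_force: 0.0
```

Emit:
apply_moves:
  rows:
    - {"travel": [0, 0, 0], "dr": [0, 0, 0]}
    - {"travel": [0, 0, 0], "dr": [0, 0, 0]}

```text
time: 13.32
ee_pos: [0.6789, 0.1334, 0.1647]
tcp_rot: [180.0, 0.1, 169.7]
force: [0.5, -0.0, 0.6]
opening: 0.0001
finger_force: 0.0
```

```bash
python3 - <<'E'
from h import *
s=bot.state();O=np.array([.515,.163]);u=np.radians(-10.4);c,n=np.cos(u),np.sin(u)
d=s['ee_pos'][:2]-O;print('stand frame',d[0]*c+d[1]*n,-d[0]*n+d[1]*c,s['ee_pos'][2],s['force'])
E
```

```text
stand frame 0.16653164232358042 0.0005009232538056262 0.16465054328453052 [ 0.51448748 -0.00409817  0.60854218]
```

Emit:
apply_moves:
  rows:
    - {"travel": [0.3, 0, 0], "dr": [0, 0, 0]}
    - {"travel": [0.6, 0, 0], "dr": [0, 0, 0]}
    - {"travel": [0.9, 0, 0], "dr": [0, 0, 0]}
    - {"travel": [1.2, 0, 0], "dr": [0, 0, 0]}
    - {"travel": [1.5, 0, 0], "dr": [0, 0, 0]}

```text
time: 13.95
ee_pos: [0.6342, 0.1414, 0.1637]
tcp_rot: [180.0, 0.1, 169.6]
force: [1.5, -1.1, 0.8]
opening: 0.0006
finger_force: 1.0
```

Emit:
apply_moves:
  rows:
    - {"travel": [0.3, 0, 0], "dr": [0, 0, 0]}
    - {"travel": [0.6, 0, 0], "dr": [0, 0, 0]}
    - {"travel": [0.9, 0, 0], "dr": [0, 0, 0]}
    - {"travel": [1.2, 0, 0], "dr": [0, 0, 0]}
    - {"travel": [1.5, 0, 0], "dr": [0, 0, 0]}

```text
time: 14.58
ee_pos: [0.5888, 0.1495, 0.1623]
tcp_rot: [-180.0, -0.0, 169.6]
force: [1.2, 0.0, -1.7]
opening: 0.0004
finger_force: 0.7
```

Emit:
apply_moves:
  rows:
    - {"travel": [0.3, 0, 0], "dr": [0, 0, 0]}
    - {"travel": [0.6, 0, 0], "dr": [0, 0, 0]}
    - {"travel": [0.9, 0, 0], "dr": [0, 0, 0]}
    - {"travel": [1.2, 0, 0], "dr": [0, 0, 0]}
    - {"travel": [1.4, 0, 0], "dr": [0, 0, 0]}

```text
time: 15.2
ee_pos: [0.5478, 0.157, 0.1629]
tcp_rot: [180.0, 0.0, 169.7]
force: [1.1, -1.0, -0.1]
opening: 0.0003
finger_force: 0.5
```

```bash
cat >> h.py <<'E'
def sf():
    s=bot.state();u=np.radians(-10.4);c,n=np.cos(u),np.sin(u);d=s['ee_pos'][:2]-np.array([.515,.163])
    print('stand frame',np.round([d[0]*c+d[1]*n,-d[0]*n+d[1]*c,s['ee_pos'][2]],4),s['force'].round(1),s['time'])
E
python3 - <<'E'
from h import *
sf();snap('scene','s6');s=cv2.imread('pics/s6.png')
cv2.imwrite('pics/c6.png',cv2.resize(s[140:260,310:430],(600,600),interpolation=cv2.INTER_CUBIC))
E
```

```text
stand frame [3.340e-02 1.000e-04 1.629e-01] [ 1.1 -1.  -0.1] 15.2
```

View pics/c6.png

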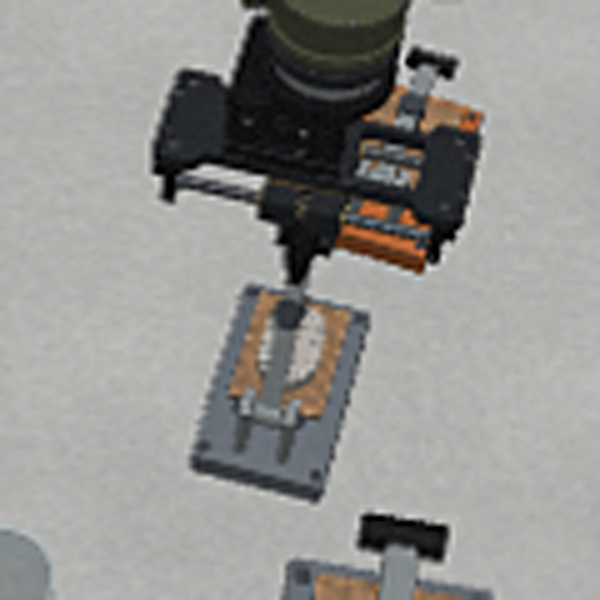

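The lever follows and the cast is undisturbed. The handle is now in front of the finger, at about 61°. Next I back off, rise over the handle and press it down along its arc.

Emit:
apply_moves:
  rows:
    - {"travel": [-0.4, 0, 0], "dr": [0, 0, 0]}
    - {"travel": [-0.4, 0, -0.7], "dr": [0, 0, 0]}
    - {"travel": [-0.4, 0, -1.3], "dr": [0, 0, 0]}
    - {"travel": [0.4, 0, -1.3], "dr": [0, 0, 0]}
    - {"travel": [0.9, 0, -1.2], "dr": [0, 0, 0]}

```text
time: 15.88
ee_pos: [0.522, 0.162, 0.2007]
tcp_rot: [179.9, 0.1, 169.6]
force: [-0.3, -0.4, -0.3]
opening: 0.0006
finger_force: 0.0
```

Emit:
apply_moves:
  rows:
    - {"travel": [0, 0, 0.1], "dr": [0, 0, 0]}
    - {"travel": [0, 0, 0.1], "dr": [0, 0, 0]}

```text
time: 16.12
ee_pos: [0.5218, 0.1617, 0.1954]
tcp_rot: [-180.0, -0.0, 169.6]
force: [-0.4, 0.2, -0.2]
opening: 0.0006
finger_force: 0.0
```

```bash
python3 - <<'E'
from h import *
sf();t=bot.state()['ee_pos']
u=np.radians(-10.4);c,n=np.cos(u),np.sin(u);d=t[:2]-np.array([.515,.163]);x0=d[0]*c+d[1]*n
for th in np.arange(1,-.01,-.1):
    x=.075-.125*np.cos(th)+.002;z=.068+.125*np.sin(th);print(round(th,1),np.round([(x0-x)/.03,(t[2]-z)/.03],2))
E
```

```text
stand frame [ 7.000e-03 -1.000e-04  1.954e-01] [-0.4  0.2 -0.2] 16.125
1.0 [-0.08  0.74]
0.9 [0.26 0.98]
0.8 [0.57 1.26]
0.7 [0.85 1.56]
0.6 [1.1  1.89]
0.5 [1.32 2.25]
0.4 [1.5  2.62]
0.3 [1.65 3.02]
0.2 [1.75 3.42]
0.1 [1.81 3.83]
0.0 [1.83 4.25]
```

Emit:
apply_moves:
  rows:
    - {"travel": [-0.1, 0, 0.35], "dr": [0, 0, 0]}
    - {"travel": [-0.1, 0, 0.7], "dr": [0, 0, 0]}
    - {"travel": [0.26, 0, 0.98], "dr": [0, 0, 0]}
    - {"travel": [0.57, 0, 1.26], "dr": [0, 0, 0]}
    - {"travel": [0.85, 0, 1.56], "dr": [0, 0, 0]}

```text
time: 16.75
ee_pos: [0.4956, 0.1671, 0.1513]
tcp_rot: [180.0, -0.2, 169.7]
force: [-4.7, 1.0, 6.3]
opening: 0.0003
finger_force: 3.1
```

Emit:
apply_moves:
  rows:
    - {"travel": [0.25, 0, 0.33], "dr": [0, 0, 0]}
    - {"travel": [0.47, 0, 0.69], "dr": [0, 0, 0]}
    - {"travel": [0.65, 0, 1.06], "dr": [0, 0, 0]}
    - {"travel": [0.8, 0, 1.46], "dr": [0, 0, 0]}
    - {"travel": [0.85, 0, 1.65], "dr": [0, 0, 0]}

```text
time: 17.38
ee_pos: [0.4709, 0.1707, 0.0979]
tcp_rot: [-179.9, -0.1, 169.6]
force: [-1.5, -0.6, -0.2]
opening: 0.0008
finger_force: 0.4
```

```bash
python3 - <<'E'
from h import *
sf();snap('scene','s7');s=cv2.imread('pics/s7.png')
cv2.imwrite('pics/c7.png',cv2.resize(s[140:260,310:430],(600,600),interpolation=cv2.INTER_CUBIC))
E
```

```text
stand frame [-0.0448 -0.0004  0.0979] [-1.5 -0.6 -0.2] 17.375
```

View pics/c7.png

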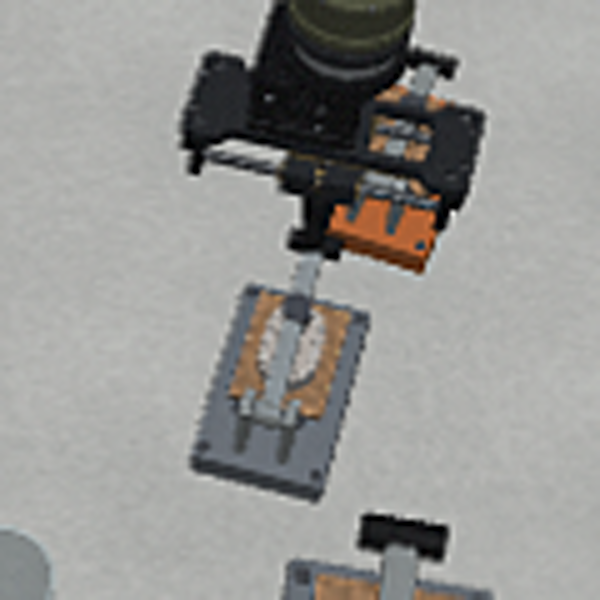

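The handle is at crop (315,243), i.e. px (373,188.6). I compute the lever angle from it.

```bash
python3 - <<'E'
from h import *
u=np.radians(-10.4);e,v=ray('s7',(373,188.6))
for th in np.arange(.0,1.01,.1):
    x=.075-.125*np.cos(th);p=np.array([.515+x*np.cos(u),.163+x*np.sin(u),.06+.125*np.sin(th)])
    print(round(th,1),np.linalg.norm(np.cross(p-e,v)).round(4))
E
```

```text
0.0 0.0154
0.1 0.0081
0.2 0.0018
0.3 0.0033
0.4 0.0074
0.5 0.0102
0.6 0.0118
0.7 0.0123
0.8 0.0116
0.9 0.0098
1.0 0.0075
```

Emit:
apply_moves:
  rows:
    - {"travel": [0.05, 0, 0.25], "dr": [0, 0, 0]}
    - {"travel": [0.1, 0, 0.5], "dr": [0, 0, 0]}
    - {"travel": [0.1, 0, 0.75], "dr": [0, 0, 0]}
    - {"travel": [0.1, 0, 0.9], "dr": [0, 0, 0]}
    - {"travel": [0.1, 0, 0.9], "dr": [0, 0, 0]}

```text
time: 18.05
ee_pos: [0.4686, 0.1713, 0.072]
tcp_rot: [-180.0, -0.0, 169.6]
force: [-0.4, 0.0, 0.3]
opening: 0.0005
finger_force: 0.0
```

Emit:
apply_moves:
  rows:
    - {"travel": [0, 0, 0.06], "dr": [0, 0, 0]}
    - {"travel": [0, 0, 0.12], "dr": [0, 0, 0]}
    - {"travel": [0, 0, 0.12], "dr": [0, 0, 0]}

```text
time: 18.42
ee_pos: [0.4688, 0.1715, 0.0689]
tcp_rot: [180.0, 0.0, 169.6]
force: [-0.6, 0.5, -0.0]
opening: 0.0005
finger_force: 0.1
```

Emit:
apply_moves:
  rows:
    - {"travel": [0, 0, 0.04], "dr": [0, 0, 0]}
    - {"travel": [0, 0, 0.06], "dr": [0, 0, 0]}
    - {"travel": [0, 0, 0.06], "dr": [0, 0, 0]}

```text
time: 18.8
ee_pos: [0.4689, 0.1715, 0.068]
tcp_rot: [180.0, 0.0, 169.7]
force: [-2.8, -0.1, 6.0]
opening: 0.001
finger_force: 3.0
```

Emit:
apply_moves:
  rows:
    - {"travel": [0, 0, 0.03], "dr": [0, 0, 0]}
    - {"travel": [0, 0, 0.03], "dr": [0, 0, 0]}

```text
time: 19.05
ee_pos: [0.469, 0.1715, 0.0678]
tcp_rot: [-180.0, -0.0, 169.7]
force: [-4.3, -0.9, 9.4]
opening: 0.0005
finger_force: 5.1
```

Emit:
apply_moves:
  rows:
    - {"travel": [0, 0, 0.04], "dr": [0, 0, 0]}
    - {"travel": [0, 0, 0.04], "dr": [0, 0, 0]}
    - {"travel": [0, 0, 0.04], "dr": [0, 0, 0]}

```text
time: 19.42
ee_pos: [0.469, 0.1716, 0.0676]
tcp_rot: [-180.0, -0.0, 169.7]
force: [-7.5, -1.9, 16.4]
opening: 0.0007
finger_force: 7.9
```

Emit:
apply_moves:
  rows:
    - {"travel": [0, 0, -0.3], "dr": [0, 0, 0]}
    - {"travel": [0, 0, -1.3], "dr": [0, 0, 0]}
    - {"travel": [0.5, 0, -2.5], "dr": [0, 0, 0]}
    - {"travel": [2, 0, -3.5], "dr": [0, 0, 0]}
    - {"travel": [2.5, 0, -3.5], "dr": [0, 0, 0]}

```text
time: 20.05
ee_pos: [0.3952, 0.1856, 0.1724]
tcp_rot: [179.8, 0.3, 169.7]
force: [0.7, -0.8, -0.1]
opening: 0.0003
finger_force: 0.0
```

```bash
python3 - <<'E'
from h import *
sf();snap('wrist','w8')
im=cv2.imread('pics/w8.png');snap('scene','s8');s=cv2.imread('pics/s8.png')
cv2.imwrite('pics/c8.png',np.hstack([cv2.resize(im,(480,300)),cv2.resize(s[180:255,330:410],(320,300),interpolation=cv2.INTER_CUBIC)]))
E
```

```text
stand frame [-0.1219  0.0006  0.1724] [ 0.7 -0.8 -0.1] 20.05
```

View pics/c8.png

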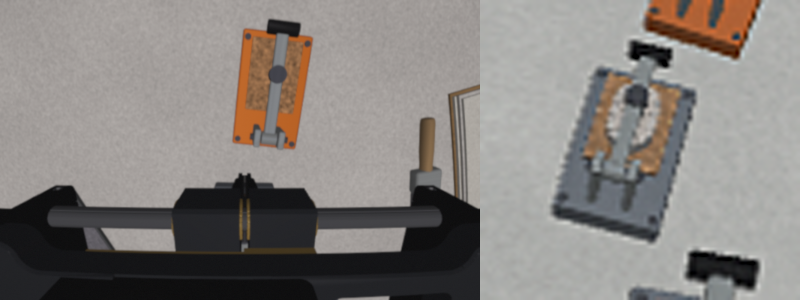

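In the right-hand picture the lever is level, with its foot on the cast and the cast centred on the pad. The left picture shows the gripper clear. I hand in.

```bash
python3 - <<'E'
from h import *
print(bot.close_job())
E
```

```text
the job is handed in; nothing more can be done
None
```

The oblong cast lies face up on the cork pad, within about 1 mm of centre and lined up with the lever. The lever is pressed to its stop with its foot on the cast, and the job was handed in at about 20 s; no verdict came back.

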